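# Make up two table caddies

## Task

Make up the two wooden table caddies from the stock on the worktop: the oil cruet, the pepper mill and one of the two spice jars go into the three-compartment caddy, the jam jar and the other spice jar into the two-compartment one. Each thing stands upright on the floor of its own compartment, a spice jar in the narrow compartment of each caddy and the rest in the wide ones (oil and pepper either way round). Set the things down gently - nothing dropped from a height or knocked over - and leave the garlic, tomato and lemon where they lie.

Things in the scene. Friction and masses are not known exactly. Their poses are not given: they have to be found in the camera images.
- caddy3: fixed open caddy of pale wood, three compartments in a row along its y, 94 x 246 mm; origin at the centre of its underside, z up. Compartment centres: wide ones (78 x 78 mm) at y = +76 and -76 mm, the narrow one (78 along x, 58 along y) at y = 0. Inner floor at z = 10 mm; long sides 45 mm high, dividers 41 mm, end boards (y = +-119 mm) 60 mm, walls 8 mm thick
- caddy2: fixed open caddy of pale wood, two compartments in a row along its y, 94 x 160 mm; origin at the centre of its underside, z up. Compartment centres: the wide one (78 x 78 mm) at y = +33 mm, the narrow one (78 along x, 58 along y) at y = -43 mm. Inner floor at z = 10 mm; long sides 45 mm high, divider 41 mm, end boards (y = +-76 mm) 60 mm, walls 8 mm thick
- oil_cruet: oil cruet: round bottle of green glass with a long straight neck and a cork, 59 mm diameter, 183 mm tall; body up to 98 mm, shoulder to 118 mm, neck 25 mm in diameter from 118 to 160 mm (the place to hold it), then a steel collar 28 mm in diameter to 167 mm and the cork; about 0.45 kg; origin at the centre of its underside, z up
- pepper_mill: pepper mill of dark turned wood, 58 mm diameter at the foot, 170 mm tall; its head, 48 mm in diameter, reaches from 123 to 159 mm up (hold it there, at about 140 mm), with a small knob of 12 mm on top; the head does not turn; origin at the centre of its underside, z up
- spice_jar_a: one of two spice jars of the same kind, a slim round jar with a dark screw cap, 41 mm diameter, 105 mm tall, straight-sided all the way (cap 84 to 105 mm up); origin at the centre of its underside, z up. The two are interchangeable: one goes in each caddy
- spice_jar_b: the other spice jar, same size and frame as the first
- jam_jar: jam jar, round, 100 mm tall, body 60 mm in diameter, red screw lid 65 mm in diameter from 88 to 99 mm up; about 0.44 kg; origin at the centre of its underside, z up
- garlic: bulb of garlic, 60 mm across, 59 mm tall, loose, between the things; leave it. Origin at the centre of its underside
- tomato: tomato, 65 mm across, 66 mm tall, loose, at the left; leave it. Origin at the centre of its underside
- lemon: lemon, 78 x 55 x 56 mm, loose, at the right; leave it. Origin at the centre of its underside
Mind the look-alikes: they are no part of the job. Of the things shaped like the pepper_mill, the wood one is meant.

How it is judged:
At the end, for the whole second after the job is handed in: Cruet and mill in the wide and a spice jar in the narrow compartment of caddy3; jam jar in the wide, the other spice jar in the narrow one of caddy2. All on the floor (within 6 mm), within 15 mm of the compartment centre (jars: 24 mm across the row), upright within 0.12 rad, released, at rest ((((x of oil_cruet in the frame of caddy3 between -0.015 and 0.015 m and y of oil_cruet in the frame of caddy3 between 0.061 and 0.091 m and z of oil_cruet in the frame of caddy3 between 0.005 and 0.016 m and angle between oil_cruet's own z axis and vertical below 0.12 rad) and (x of pepper_mill in the frame of caddy3 between -0.015 and 0.015 m and y of pepper_mill in the frame of caddy3 between -0.091 and -0.061 m and z of pepper_mill in the frame of caddy3 between 0.005 and 0.016 m and angle between pepper_mill's own z axis and vertical below 0.12 rad)) or ((x of oil_cruet in the frame of caddy3 between -0.015 and 0.015 m and y of oil_cruet in the frame of caddy3 between -0.091 and -0.061 m and z of oil_cruet in the frame of caddy3 between 0.005 and 0.016 m and angle between oil_cruet's own z axis and vertical below 0.12 rad) and (x of pepper_mill in the frame of caddy3 between -0.015 and 0.015 m and y of pepper_mill in the frame of caddy3 between 0.061 and 0.091 m and z of pepper_mill in the frame of caddy3 between 0.005 and 0.016 m and angle between pepper_mill's own z axis and vertical below 0.12 rad))) and (((x of spice_jar_a in the frame of caddy3 between -0.024 and 0.024 m and y of spice_jar_a in the frame of caddy3 between -0.015 and 0.015 m and z of spice_jar_a in the frame of caddy3 between 0.005 and 0.016 m and angle between spice_jar_a's own z axis and vertical below 0.12 rad) and (x of spice_jar_b in the frame of caddy2 between -0.024 and 0.024 m and y of spice_jar_b in the frame of caddy2 between -0.058 and -0.028 m and z of spice_jar_b in the frame of caddy2 between 0.005 and 0.016 m and angle between spice_jar_b's own z axis and vertical below 0.12 rad)) or ((x of spice_jar_b in the frame of caddy3 between -0.024 and 0.024 m and y of spice_jar_b in the frame of caddy3 between -0.015 and 0.015 m and z of spice_jar_b in the frame of caddy3 between 0.005 and 0.016 m and angle between spice_jar_b's own z axis and vertical below 0.12 rad) and (x of spice_jar_a in the frame of caddy2 between -0.024 and 0.024 m and y of spice_jar_a in the frame of caddy2 between -0.058 and -0.028 m and z of spice_jar_a in the frame of caddy2 between 0.005 and 0.016 m and angle between spice_jar_a's own z axis and vertical below 0.12 rad))) and x of jam_jar in the frame of caddy2 between -0.015 and 0.015 m and y of jam_jar in the frame of caddy2 between 0.018 and 0.048 m and z of jam_jar in the frame of caddy2 between 0.005 and 0.016 m and angle between jam_jar's own z axis and vertical below 0.12 rad and linear speed of each of oil_cruet, pepper_mill, spice_jar_a, spice_jar_b, jam_jar below 0.02 m/s and angular speed of each of oil_cruet, pepper_mill, spice_jar_a, spice_jar_b, jam_jar below 0.3 rad/s and contact force between each of oil_cruet, pepper_mill, spice_jar_a, spice_jar_b, jam_jar and the fingers below 0.05 N); the robot touches nothing.
It fails at once if one of the things to be packed is tipped or knocked over (more than 0.6 rad from upright) (angle between any of oil_cruet, pepper_mill, spice_jar_a, spice_jar_b, jam_jar's own z axis and vertical above 0.6 rad).
It fails at once if one of the things to be packed is dropped or knocked: it moves faster than 0.8 m/s with no finger on it (a fall of more than about 30 mm) ((linear speed of oil_cruet above 0.8 m/s and contact force between oil_cruet and the fingers below 0.1 N) or (linear speed of pepper_mill above 0.8 m/s and contact force between pepper_mill and the fingers below 0.1 N) or (linear speed of spice_jar_a above 0.8 m/s and contact force between spice_jar_a and the fingers below 0.1 N) or (linear speed of spice_jar_b above 0.8 m/s and contact force between spice_jar_b and the fingers below 0.1 N) or (linear speed of jam_jar above 0.8 m/s and contact force between jam_jar and the fingers below 0.1 N)).
It fails at once if the garlic, the tomato or the lemon is moved by more than 25 mm (distance of any of garlic, tomato, lemon from where it was at the start of the episode above 0.025 m).
It also fails if it takes over 147 s, if anything falls off the work surface, if the arm or the gripper's body presses on something with over 40 N, if the wrist force passes 120 N, or if a joint passes its speed limit or range.

## Robot

A 6-joint arm with a two-finger parallel gripper is mounted at the origin on a cart in front of the work surface, level with it; the furniture and walls round the work are solid. World frame = base frame: x ahead of the robot, y to its left, z up, the work surface at z = 0. Lengths are in m, angles in rad, forces in N, time in s.
With the tool pointing down it reaches from about 0.375 to 0.9 m from the base axis. Payload 3.1 kg.
Tool frame: the origin (TCP) lies at the very end of the fingers, on their centre line; the grasp point (between the pads) lies 19 mm behind it; z points along the fingers, y is the line along which they close (so a half turn about z gives the same grasp; the last joint's range is limited). The gripper opens to 85 mm and grips with 20 to 120 N. Pads are 22 mm wide; open, the fingers measure 114 mm over their backs; the gripper's body (76 mm by 85 mm) begins 54 mm behind the grasp point. The pads swing forward as they close: fully open they stand 13 mm farther back than shut.
Start: joints at [1.032, 0.527, 1.433, -0, 1.181, -0.178], TCP at [0.22, 0.585, 0.231] pointing down, gripper open.
Joint ranges: [-3.08, 3.08], [-0.75, 2.2], [0.22, 2.44], [-1.43, 4.57], [0, 2.65], [-2.85, 2.85]. Speed limits (rad/s): [2.79, 2.79, 3.14, 3.14, 3.14, 3.14].

## Interface

Orientations are given as a unit quaternion [x, y, z, w].
In Python, from station import manip gives the robot as it stands.
- The arm moves only by the shell command python3 -m handwheel 'ROWS' [FORCE]. ROWS is JSON, a list of rows, each a list of 7 numbers: the shift along the world's x, y, z in mm, then the turn, a rotation vector about the world's x, y, z in degrees, then the opening, from 0 (shut) to 1 (fully open). A call has exactly 10 rows; each row shifts and turns the commanded pose from where the row before left it; what a row does not reach is not made up. A row lasts 1/8 s, in which the tool goes at most 62.5 mm and 10.7 degrees, less where a joint would pass 70% of its speed; a pose out of reach is approached as far as the arm can. A call is refused whole if a number of a shift passes 62.5 or a number of a turn 10.7, either way. A call with a gripper value outside its range is refused whole. The fingers move at their own pace and stop on an object; FORCE is the grip in N (left out, the last holds). Time passes only in rows, so rows that do not move let the fingers close, or fill a call up. It gives the time, the measured TCP pose, the force, the opening and the grip force at its end, in the units of the state.
- manip.sense(): the state, without advancing time (a new reading comes with each control period).
- manip.snapshot(name): name is "scene" or "top" or "wrist"; returns the picture (420x560x3 uint8, red, green, blue); there is no depth.
- manip.get_calibration(name): a dict with "K" (3x3 intrinsics, pixels), "rvec" (rotation vector, rad) and "tvec" (3), from world to camera coordinates, as OpenCV has them. Camera axes: x right, y down, z forward; pixel columns grow to the right and rows downward; lengths in m; the calibration is good to about 2 mm. A picture is of the moment at which its call begins: read the wrist's pose just before it. get_calibration takes no time and is no camera call; for the wrist camera it gives the pose at the moment of the call.
- manip.sign_off(): hands the job in; it is judged then, once.
The state is a dict: "t": time; "q": joint angles; "qd": joint speeds; "tau": joint torques, N m; "tcp_pos": TCP position; "tool_rot": TCP orientation; "force": force on the tool from outside, world axes, zero at the start; "ft_torque": the same for the moment, N m; "finger_gap": opening from 0.0 (shut) to 1.0 (fully open); "gripper_force": force on a finger pad.
Only numpy, scipy, OpenCV 4.12 (cv2) and the standard library are available. Lean on these libraries where they do the work, as an engineer would, in place of code of your own. Each camera call takes 0.05 s, during which the arm holds its last target. There are 200 camera calls.

## Working session

There is one attempt and no reset: what is moved stays moved. The work goes in short steps, Python scripts to look and compute and a shell command to move; the robot and the scene stay as the last step left them, time stands still between calls to the robot, and variables do not carry over. Pictures are saved under pics/ and viewed, at most 14 in all, crops included, and the job is handed in when it is done.

```bash
ls; mkdir -p pics
cat > h.py <<'E'
import numpy as np, cv2
from station import manip
def snap(cam,name,crop=None,scale=1):
    c=manip.get_calibration(cam); im=manip.snapshot(cam)[:,:,::-1]
    cv2.imwrite(f'pics/{name}_full.png',im); np.savez(f'pics/{name}.npz',K=c['K'],r=c['rvec'],t=c['tvec'])
    view(name,name,crop,scale)
def view(name,out,crop=None,scale=1):
    im=cv2.imread(f'pics/{name}_full.png')
    if crop: im=im[crop[1]:crop[3],crop[0]:crop[2]]
    cv2.imwrite(f'pics/{out}.png',cv2.resize(im,None,fx=scale,fy=scale,interpolation=cv2.INTER_CUBIC))
def cal(n):
    d=np.load(f'pics/{n}.npz'); return d['K'].astype(float),d['r'].astype(float).ravel(),d['t'].astype(float).ravel()
def ray(n,uv):
    K,r,t=cal(n); R=cv2.Rodrigues(r)[0]; d=R.T@np.linalg.inv(K)@[uv[0],uv[1],1.]; return -R.T@t,d
def atz(n,uv,z):
    o,d=ray(n,uv); return o+d*(z-o[2])/d[2]
def tri(*obs):
    A=np.zeros((3,3));b=np.zeros(3)
    for n,uv in obs:
        o,d=ray(n,uv);d=d/np.linalg.norm(d);P=np.eye(3)-np.outer(d,d);A+=P;b+=P@o
    p=np.linalg.solve(A,b); return p
def proj(n,p):
    K,r,t=cal(n); return cv2.projectPoints(np.array(p,float).reshape(-1,3),r,t,K,None)[0].reshape(-1,2)
E
python3 - <<'E'
from h import *
np.set_printoptions(precision=3,suppress=True)
for c in('scene','top','wrist'):
    snap(c,c+'0',None,1.42); o,d=ray(c+'0',(280,210)); print(c,o,d,manip.get_calibration(c)['K'][0,0])
print(manip.sense())
E
```

```text
pics
scene [-0.573 -1.026  0.686] [ 0.657  0.632 -0.41 ] 515.4320967169335
top [ 0.036 -0.204  1.298] [ 0.339  0.183 -0.923] 475.0565047333591
wrist [0.142 0.615 0.372] [ 0.299 -0.13  -0.946] 309.62237103784923
{'t': 0.15, 'q': array([ 1.033,  0.528,  1.434,  0.   ,  1.181, -0.178]), 'qd': array([-0.   , -0.004, -0.006,  0.001, -0.001,  0.   ]), 'tau': array([ -0.   , -44.275, -17.828,  -0.   ,   0.006,   0.   ]), 'tcp_pos': array([0.22 , 0.585, 0.231]), 'tool_rot': array([ 0.179,  0.984, -0.001, -0.   ]), 'force': array([-0.483,  0.342,  1.203]), 'ft_torque': array([0.012, 0.01 , 0.003]), 'gripper_force': 0.0, 'finger_gap': 1.0030078291980304}
```

View pics/scene0.png

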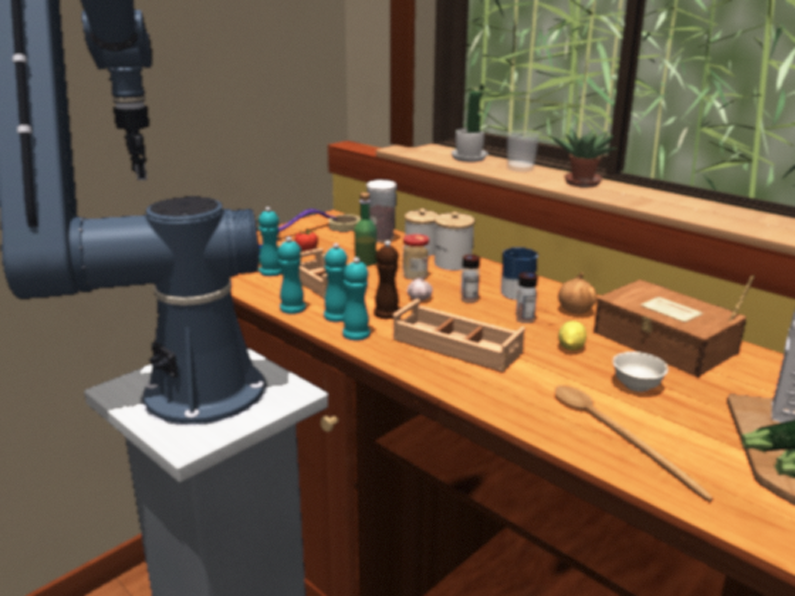

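View pics/top0.png

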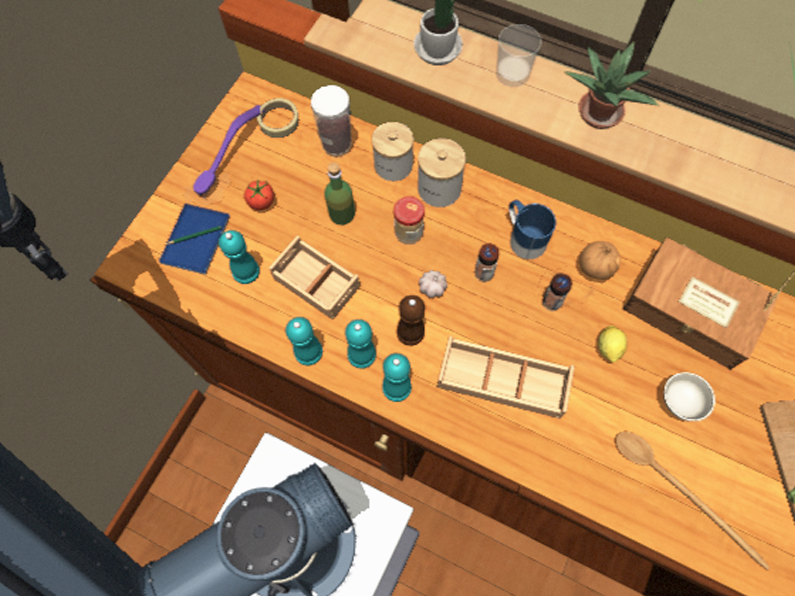

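The scene shows the dark mill at about (387,280) displayed, with four teal look-alikes, two caddies, the cruet, the jam jar and two spice jars. The top view shows all of these too. I'll enlarge both for pixel positions.

Run:
```python
from h import *
view('top0','top0c',(140,100,410,300),2.96)
view('scene0','scene0c',(170,125,390,265),3.6)
```

```text
(no output)
```

View pics/top0c.png

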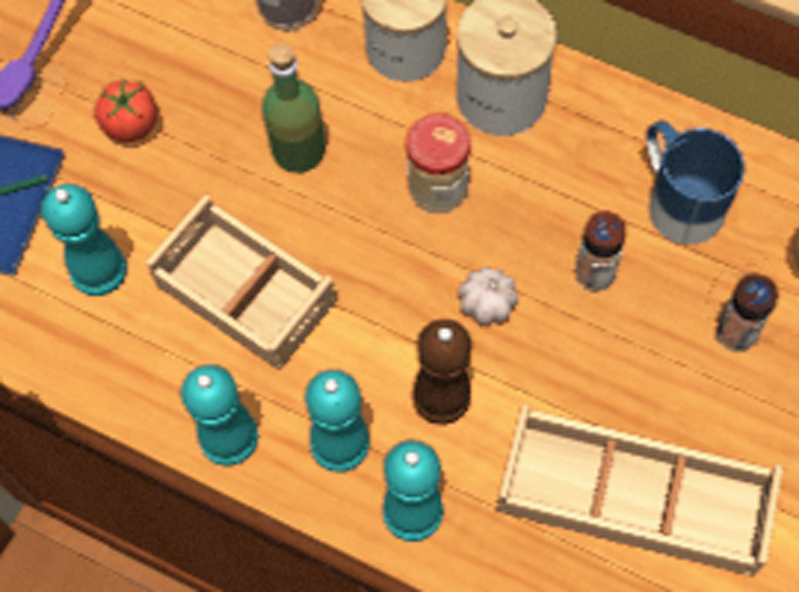

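View pics/scene0c.png

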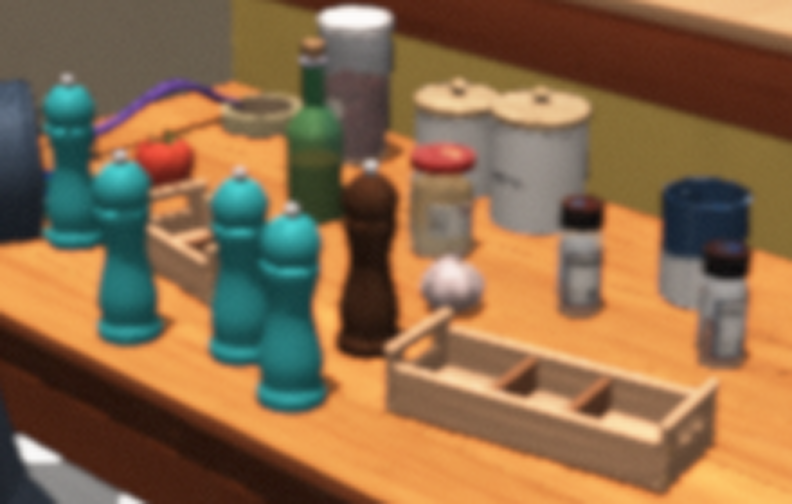

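The crops show the knobs, lids, caps and caddy corners clearly. Triangulating these now.

```bash
cat > m.py <<'E'
from h import *
np.set_printoptions(precision=4,suppress=True)
T=lambda p:('top0',(140+(p[0]+.5)/2.96-.5,100+(p[1]+.5)/2.96-.5)); S=lambda p:('scene0',(170+(p[0]+.5)/3.6-.5,125+(p[1]+.5)/3.6-.5))
pts=dict(mill=((445,333),(371,164)),cruet=((283,50),(313,42)),jam=((440,136),(443,152)),spA=((605,225),(581,202)),spB=((757,289),(725,250)),
t1=((62,195),(67,77)),t2=((205,382),(121,155)),t3=((332,378),(238,172)),t4=((412,458),(292,209)),
garlic=((491,283),(452,262)),
c3lf=((527,410),(448,313)),c3rf=((778,468),(715,382)),c3ln=((505,503),(390,348)),c3rn=((762,560),(665,425)),
c2lf=((208,202),(202,182)))
for k,(a,b) in pts.items():
    p=tri(T(a),S(b)); e=[np.linalg.norm(proj(n,p)[0]-uv) for n,uv in(T(a),S(b))]; print(k,p,np.round(e,2), 'r',np.round(np.hypot(*p[:2]),3))
for q in((208,202),(152,265),(330,282),(277,350)): print('c2',atz(*T(q),.06))
for q in((527,410),(505,503),(778,468),(762,560)): print('c3',atz(*T(q),.06))
for n,z,q in(('mill',0.170,(445,333)),('cruet',.183,(283,50)),('jam',.1,(440,136)),('A',.105,(605,225)),('B',.105,(757,289))): print(n,atz(*T(q),z))
E
python3 m.py
```

```text
mill [ 0.458  -0.0039  0.1637] [0.62 0.53] r 0.458
cruet [0.6429 0.2583 0.1772] [1.06 0.84] r 0.693
jam [0.6683 0.1059 0.0947] [1.05 0.88] r 0.677
spA [ 0.6482 -0.0791  0.0993] [1.08 0.95] r 0.653
spB [ 0.65   -0.2324  0.0979] [1.39 1.26] r 0.69
t1 [0.4252 0.3685 0.164 ] [0.64 0.51] r 0.563
t2 [0.326  0.1612 0.1629] [0.5  0.42] r 0.364
t3 [0.3768 0.0672 0.1593] [1.48 1.28] r 0.383
t4 [ 0.3445 -0.0291  0.1615] [0.47 0.42] r 0.346
garlic [0.5699 0.0019 0.0408] [1.22 1.1 ] r 0.57
c3lf [ 0.4636 -0.0877  0.0529] [0.46 0.43] r 0.472
c3rf [ 0.5151 -0.3184  0.0522] [0.47 0.46] r 0.606
c3ln [ 0.3725 -0.1084  0.0585] [0.17 0.16] r 0.388
c3rn [ 0.4274 -0.336   0.0546] [0.53 0.54] r 0.544
c2lf [0.5203 0.2895 0.0543] [0.76 0.64] r 0.595
c2 [0.5198 0.2859 0.06  ]
c2 [0.4358 0.3003 0.06  ]
c2 [0.4965 0.1366 0.06  ]
c2 [0.4117 0.1484 0.06  ]
c3 [ 0.4622 -0.0892  0.06  ]
c3 [ 0.3724 -0.1089  0.06  ]
c3 [ 0.513  -0.3186  0.06  ]
c3 [ 0.4267 -0.3364  0.06  ]
mill [ 0.4569 -0.006   0.17  ]
cruet [0.6422 0.2541 0.183 ]
jam [0.668  0.1026 0.1   ]
A [ 0.6477 -0.0817  0.105 ]
B [ 0.6493 -0.2349  0.105 ]
```

```bash
python3 -m handwheel '[[0,0,35,0,0,0,1],[10,-15,35,0,0,-5,1],[20,-30,30,0,0,-7,1],[20,-30,30,0,0,-8,1],[20,-30,20,0,0,-8,1],[20,-30,20,0,0,-8,1],[20,-30,0,0,0,-8,1],[20,-30,0,0,0,-8,1],[20,-30,0,0,0,-8,1],[20,-30,0,0,0,-8,1]]' 40
python3 -m handwheel '[[25,-40,0,0,0,-1.4,1],[25,-40,0,0,0,0,1],[25,-40,0,0,0,0,1],[25,-40,0,0,0,0,1],[20,-40,0,0,0,0,1],[0,-40,0,0,0,0,1],[0,0,0,0,0,0,1],[0,0,0,0,0,0,1],[0,0,0,0,0,0,1],[0,0,0,0,0,0,1]]'
python3 - <<'E'
from h import *
snap('wrist','w1',None,1.42)
print(ray('w1',(280,210)),manip.sense()['tool_rot'])
E
```

```text
t: 1.4
tcp_pos: [0.3903, 0.3288, 0.401]
tool_rot: [0.7, 0.714, -0.0, -0.0]
force: [0.2, 0.7, -0.1]
finger_gap: 1.002
gripper_force: 0.0
t: 2.65
tcp_pos: [0.5098, 0.091, 0.4013]
tool_rot: [0.707, 0.708, 0.0, -0.0]
force: [0.0, 0.4, -0.7]
finger_gap: 0.998
gripper_force: 0.0
(array([0.5109955 , 0.17630597, 0.54325046]), array([-0.01500049, -0.32605101, -0.94535606])) [ 7.06653095e-01  7.07560173e-01  7.10805026e-05 -4.43393189e-06]
```

View pics/w1.png

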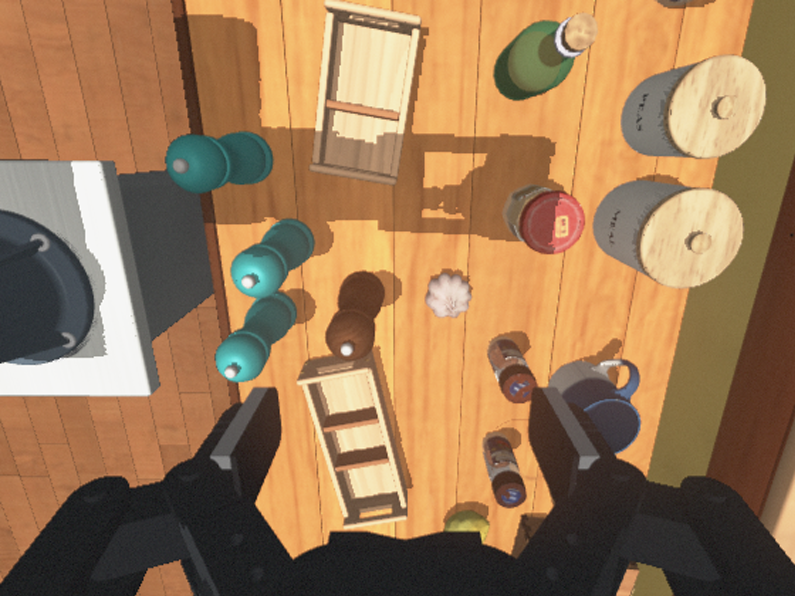

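The wrist view shows everything from above. Mill knob is at (347,349), jam lid (553,221), spice caps (520,388) and (511,493), cork (582,31). The mug stands close to jar A.

```bash
cat >> m.py <<'E'
print('----')
W=lambda p:('w1',((p[0]+.5)/1.42-.5,(p[1]+.5)/1.42-.5))
wp=dict(mill=(347,349),cruet=(582,31),jam=(554,221),spA=(519,387),spB=(511,492),t2=(180,166),t3=(249,282),t4=(233,372),garlic=(449,294))
H=dict(mill=.17,cruet=.183,jam=.1,spA=.105,spB=.105,garlic=.059,t2=.17,t3=.17,t4=.17)
for k,w in wp.items():
    a,b=pts[k]; print(k,tri(T(a),S(b),W(w)),'TW',tri(T(a),W(w)),'atz',atz(*W(w),H[k]))
for q in((329,3),(421,20),(313,170),(397,183)): print('c2w',atz(*W(q),.06))
for q in((301,380),(371,359),(346,525),(407,516)): print('c3w',atz(*W(q),.06))
print('mug base',atz(*W((552,385)),0.03),'can',atz(*W((594,230)),0),atz(*W((622,130)),0))
R=lambda a:np.array([[np.cos(a),-np.sin(a)],[np.sin(a),np.cos(a)]])
def caddy(L,c,a):
    x,y=.047,L/2; P=[np.r_[c+R(a)@[i,j],.06] for i,j in((x,y),(-x,y),(x,-y),(-x,-y))]
    return P
for n,L,c,a in(('c2',.16,(.466,.2178),-.156),('c3',.246,(.4436,-.2133),.224)):
    P=caddy(L,c,a); print(n,'top',[np.round((q-[140,100])*2.96) for q in proj('top0',P)],'w',np.round(proj('w1',P)*1.42),'sc',[np.round((q-[170,125])*3.6) for q in proj('scene0',P)])
E
python3 m.py | sed -n '/----/,$p'; python3 -c "
from h import *
view('w1','w1c',(200,0,320,375),1.6)
im=cv2.imread('pics/w1_full.png');a=cv2.resize(im[0:135,205:305],None,fx=4,fy=4,interpolation=2);b=cv2.resize(im[245:380,205:305],None,fx=4,fy=4,interpolation=2);cv2.imwrite('pics/cad.png',cv2.hconcat([a,b]))"
```

```text
----
mill [ 0.4571 -0.0047  0.1647] TW [ 0.4575 -0.0049  0.1665] atz [ 0.4574 -0.0026  0.17  ]
cruet [0.6407 0.2565 0.1784] TW [0.6357 0.2515 0.1924] atz [0.6377 0.2547 0.183 ]
jam [0.6654 0.1048 0.0959] TW [0.6653 0.1042 0.0982] atz [0.6611 0.1061 0.1   ]
spA [ 0.644  -0.0814  0.1024] TW [ 0.6435 -0.0812  0.1069] atz [ 0.6411 -0.0808  0.105 ]
spB [ 0.6472 -0.2335  0.0999] TW [ 0.648  -0.2344  0.1015] atz [ 0.6442 -0.2294  0.105 ]
t2 [0.3255 0.1608 0.1635] TW [0.3262 0.1603 0.1651] atz [0.3283 0.1611 0.17  ]
t3 [0.373  0.0631 0.1641] TW [0.375  0.0626 0.1729] atz [0.3732 0.0627 0.17  ]
t4 [ 0.3442 -0.03    0.1625] TW [ 0.3449 -0.0302  0.1639] atz [ 0.3477 -0.027   0.17  ]
garlic [0.5687 0.0042 0.0391] TW [0.5701 0.0033 0.0348] atz [0.5628 0.0148 0.059 ]
c2w [0.4393 0.3041 0.06  ]
c2w [0.5263 0.2904 0.06  ]
c2w [0.4142 0.1528 0.06  ]
c2w [0.5028 0.1397 0.06  ]
c3w [ 0.3827 -0.0979  0.06  ]
c3w [ 0.4704 -0.0687  0.06  ]
c3w [ 0.429 -0.33   0.06 ]
c3w [ 0.5153 -0.3135  0.06  ]
mug base [ 0.7068 -0.1216  0.03  ] can [0.7459 0.0792 0.    ] [0.7615 0.195  0.    ]
c2 top [array([206., 196.]), array([146., 266.]), array([335., 280.]), array([276., 354.])] w [[419.  21.]
 [321.   3.]
 [394. 191.]
 [307. 176.]] sc [array([206., 174.]), array([122., 194.]), array([299., 223.]), array([211., 246.])]
c3 top [array([520., 406.]), array([498., 502.]), array([783., 465.]), array([768., 564.])] w [[364. 369.]
 [291. 384.]
 [408. 521.]
 [343. 532.]] sc [array([443., 302.]), array([383., 344.]), array([722., 372.]), array([673., 421.])]
```

View pics/cad.png

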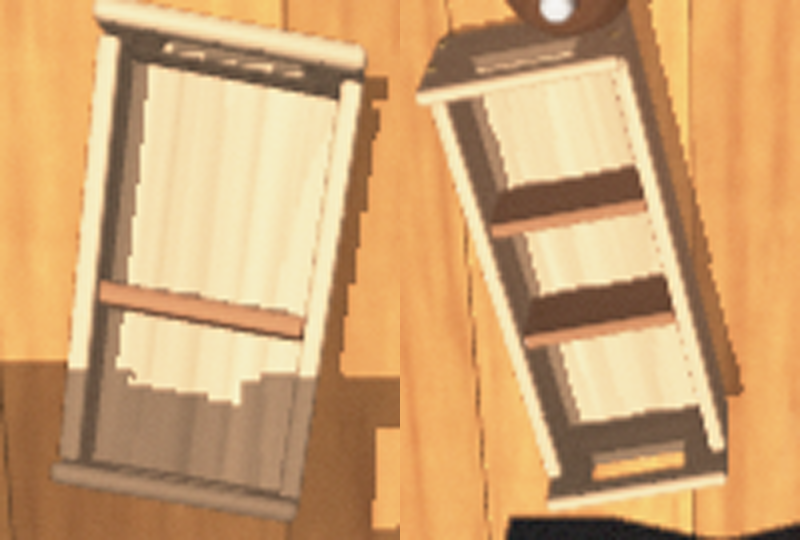

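```bash
cat > f.py <<'E'
from h import *
from scipy.optimize import least_squares
np.set_printoptions(precision=4,suppress=True)
T=lambda p:(140+(p[0]+.5)/2.96-.5,100+(p[1]+.5)/2.96-.5)
A=lambda p:(205+(p[0]+.5)/4-.5,(p[1]+.5)/4-.5); B=lambda p:(205+(p[0]-399.5)/4-.5,245+(p[1]+.5)/4-.5)
# order: far(+y) left(-x), far right, near left, near right
d={'c2':(.076,[A(p) for p in((97,13),(364,55),(53,472),(294,509))],[T(p) for p in((152,265),(208,202),(277,350),(330,282))],(.466,.218,-.156)),
'c3':(.119,[B(p) for p in((418,97),(622,62),(550,500),(725,480))],[T(p) for p in((503,505),(526,411),(761,568),(778,468))],(.4436,-.2133,.224))}
for k,(h,w,t,x0) in d.items():
    def P(v):
        c,s=np.cos(v[2]),np.sin(v[2]); return [(v[0]+c*x-s*y,v[1]+s*x+c*y,.06) for x,y in((-.047,h),(.047,h),(-.047,-h),(.047,-h))]
    for nm,f in(('w',lambda v:(proj('w1',P(v))-w).ravel()),('t',lambda v:(proj('top0',P(v))-t).ravel()),('both',lambda v:np.r_[(proj('top0',P(v))-t).ravel(),(proj('w1',P(v))-w).ravel()])):
        r=least_squares(f,x0); v=r.x; print(k,nm,v,'rms',np.sqrt(np.mean(r.fun**2)))
    c,s=np.cos(v[2]),np.sin(v[2])
    for y in ((.033,-.043) if k=='c2' else (.076,0,-.076)): print('  comp',y,v[0]-s*y,v[1]+c*y)
E
python3 f.py
```

```text
c2 w [ 0.4683  0.2227 -0.1567] rms 1.1737026467026568
c2 t [ 0.4661  0.2178 -0.1527] rms 1.0291002651456522
c2 both [ 0.4679  0.222  -0.1561] rms 1.3616052498165652
  comp 0.033 0.47307026675551433 0.25459439924027444
  comp -0.043 0.4612542128462599 0.1795185651122836
c3 w [ 0.4465 -0.2081  0.1978] rms 0.8150850188679482
c3 t [ 0.4409 -0.2134  0.2165] rms 0.37805063003579253
c3 both [ 0.4448 -0.2103  0.2023] rms 1.3379200298528262
  comp 0.076 0.429502057155735 -0.1358445282330159
  comp 0 0.44476993391026537 -0.2102951288982118
  comp -0.076 0.46003781066479577 -0.2847457295634077
```

The caddy crop gives its top corners to about 1 px, but top and wrist fits differ by 5 mm, so I'll look at caddy3 and jar B from closer.

```bash
python3 -m handwheel '[[0,-38,0,0,0,0,1],[-5,-38,-5,0,0,0,1],[-10,-38,-10,0,0,0,1],[-10,-38,-15,0,0,0,1],[-10,-38,-20,0,0,0,1],[-10,-38,-20,0,0,0,1],[-10,-38,-20,0,0,0,1],[-10,-35,-20,0,0,0,1],[0,-30,-20,0,0,0,1],[0,0,0,0,0,0,1]]'
python3 -c "
from h import *
snap('wrist','w2'); print(ray('w2',(280,210))[0])"
python3 -m handwheel '[[30,0,0,0,0,0,1],[35,0,0,0,0,0,1],[35,10,0,0,0,0,1],[35,10,0,0,0,0,1],[35,0,0,0,0,0,1],[31,0,0,0,0,0,1],[0,0,0,0,0,0,1],[0,0,0,0,0,0,1],[0,0,0,0,0,0,1],[0,0,0,0,0,0,1]]'
python3 -c "
from h import *
snap('wrist','w3'); print(ray('w3',(280,210))[0])
a=cv2.imread('pics/w2_full.png');b=cv2.imread('pics/w3_full.png')
P=[(0.4448,-0.2103)]
cv2.imwrite('pics/m23.png',cv2.hconcat([cv2.resize(a[0:300,80:480],None,fx=2,fy=2,interpolation=2)]));cv2.imwrite('pics/m3.png',cv2.resize(b[0:300,80:480],None,fx=2,fy=2,interpolation=2))"
```

```text
t: 3.95
tcp_pos: [0.4446, -0.2421, 0.2699]
tool_rot: [0.708, 0.706, -0.0, -0.001]
force: [-0.4, 0.4, -0.4]
finger_gap: 0.999
gripper_force: 0.0
[ 0.44642192 -0.15692096  0.41195933]
t: 5.25
tcp_pos: [0.6453, -0.221, 0.2717]
tool_rot: [0.707, 0.707, -0.0, -0.0]
force: [-0.3, 0.3, -0.4]
finger_gap: 0.997
gripper_force: 0.0
[ 0.64670742 -0.13569314  0.41362177]
```

View pics/m23.png

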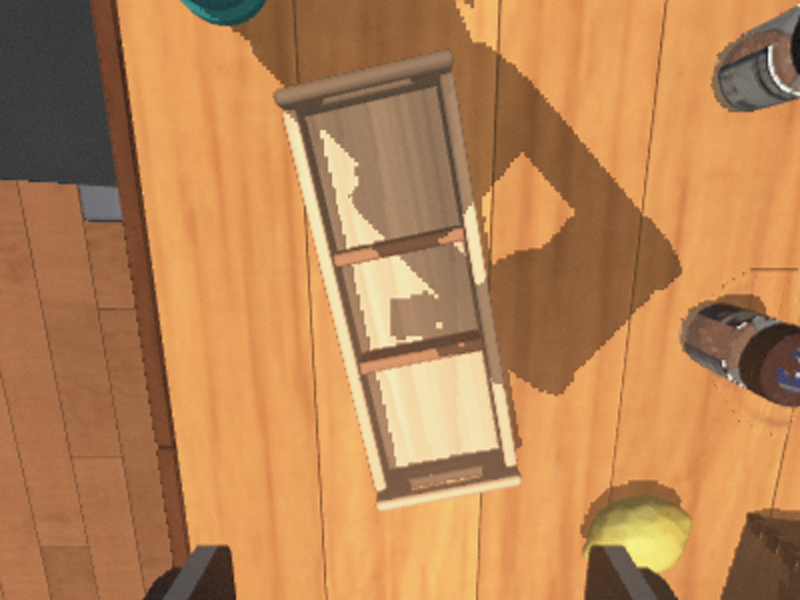

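View pics/m3.png

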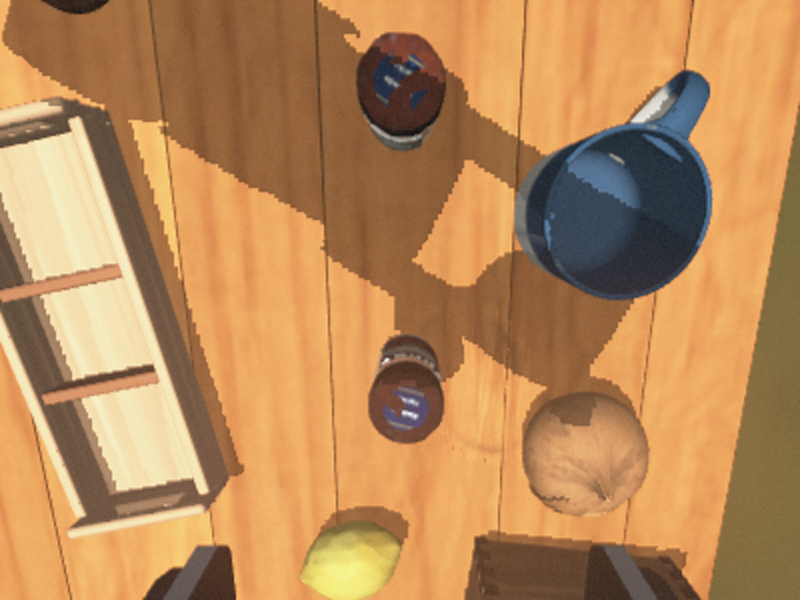

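Close views: caddy3's end-board tops at (280,98)-(450,62) and (380,503)-(518,482); jar B cap centre (407,406), jar A cap centre (402,76) in the second.

```bash
cat > g.py <<'E'
from h import *
from scipy.optimize import least_squares
np.set_printoptions(precision=4,suppress=True)
M=lambda p:(80+(p[0]+.5)/2-.5,(p[1]+.5)/2-.5)
T=lambda p:(140+(p[0]+.5)/2.96-.5,100+(p[1]+.5)/2.96-.5)
W=lambda p:((p[0]+.5)/1.42-.5,(p[1]+.5)/1.42-.5)
w=[M(p) for p in((280,98),(450,62),(380,503),(518,482))]; h=.119
def P(v):
    c,s=np.cos(v[2]),np.sin(v[2]); return [(v[0]+c*x-s*y,v[1]+s*x+c*y,v[3]) for x,y in((-.047,h),(.047,h),(-.047,-h),(.047,-h))]
r=least_squares(lambda v:(proj('w2',P(v))-w).ravel(),(.44,-.21,.2,.06)); print(r.x,r.fun)
r=least_squares(lambda v:(proj('w2',P([*v,.06]))-w).ravel(),(.44,-.21,.2)); print(r.x,r.fun)
for n,q,t,ww in(('B',(407,406),(757,289),(511,492)),('A',(402,76),(605,225),(519,387))):
    print(n,atz('w3',M(q),.105),'w1w3',tri(('w3',M(q)),('w1',W(ww))),'top+w3',tri(('w3',M(q)),('top0',T(t))))
print('mug',atz('w3',M((517,215)),.02),'A base edge',atz('w3',M((402,150)),0), 'B base', atz('w3',M((407,335)),0))
E
python3 g.py
```

```text
[ 0.4457 -0.2117  0.1977  0.0515] [-1.3596  1.785   2.2132 -0.5243 -2.1785  0.5657  1.0527 -2.0765]
[ 0.4459 -0.2116  0.1976] [-2.9139  0.3181  2.9264 -2.5415 -2.4352  3.5098  2.2964  0.6467]
B [ 0.645  -0.2342  0.105 ] w1w3 [ 0.6456 -0.2359  0.0984] top+w3 [ 0.6456 -0.2336  0.1106]
A [ 0.643  -0.0812  0.105 ] w1w3 [ 0.6422 -0.0812  0.1037] top+w3 [ 0.6431 -0.0827  0.1139]
mug [ 0.711  -0.1404  0.02  ] A base edge [ 0.6416 -0.1028  0.    ] B base [ 0.6445 -0.2174  0.    ]
```

```bash
python3 -m handwheel '[[0,-7,-20,0,0,0,1],[0,-6,-40,0,0,0,1],[0,0,-40,0,0,0,1],[0,0,-40,0,0,0,1],[0,0,-36,0,0,0,1],[0,0,-26,0,0,0,1],[0,0,-10,0,0,0,1],[0,0,0,0,0,0,1],[0,0,0,0,0,0,0],[0,0,0,0,0,0,0]]' 40
python3 -m handwheel '[[0,0,0,0,0,0,0],[0,0,0,0,0,0,0],[0,0,0,0,0,0,0],[0,0,0,0,0,0,0],[0,0,0,0,0,0,0],[0,0,10,0,0,0,0],[0,0,30,0,0,0,0],[0,0,30,0,0,0,0],[0,0,30,0,0,0,0],[0,0,0,0,0,0,0]]'
```

```text
t: 6.55
tcp_pos: [0.6469, -0.2345, 0.0608]
tool_rot: [0.707, 0.707, 0.0, 0.001]
force: [-0.1, 1.6, 0.2]
finger_gap: 0.606
gripper_force: 0.0
t: 7.8
tcp_pos: [0.648, -0.2349, 0.1623]
tool_rot: [0.707, 0.707, 0.001, 0.003]
force: [-0.5, -0.8, -1.6]
finger_gap: 0.472
gripper_force: 40.1
```

```bash
python3 -m handwheel '[[-20,4,5,0,0,0,0],[-40,5,0,0,0,0,0],[-45,5,0,0,0,0,0],[-45,5,0,0,0,0,0],[-35,5,0,0,0,0,0],[-17,0,0,0,0,0,0],[0,0,0,0,0,0,0],[0,0,-15,0,0,0,0],[0,0,-20,0,0,0,0],[0,0,-10,0,0,0,0]]'
```

```text
t: 9.05
tcp_pos: [0.4454, -0.2106, 0.1183]
tool_rot: [0.707, 0.707, 0.0, 0.0]
force: [-0.3, 1.2, -1.5]
finger_gap: 0.474
gripper_force: 40.3
```

```bash
python3 -m handwheel '[[0,0,-15,0,0,0,0],[0,0,-12,0,0,0,0],[0,0,-8,0,0,0,0],[0,0,-5,0,0,0,0],[0,0,-3,0,0,0,0],[0,0,-2,0,0,0,0],[0,0,-1,0,0,0,0],[0,0,0,0,0,0,0],[0,0,0,0,0,0,0],[0,0,0,0,0,0,0]]'
```

```text
t: 10.3
tcp_pos: [0.4441, -0.2101, 0.0734]
tool_rot: [0.707, 0.707, 0.0, 0.0]
force: [1.3, -0.9, -1.6]
finger_gap: 0.469
gripper_force: 40.3
```

```bash
python3 -m handwheel '[[0,0,-1,0,0,0,0],[0,0,-1,0,0,0,0],[0,0,0,0,0,0,0],[0,0,0,0,0,0,0.6],[0,0,0,0,0,0,0.75],[0,0,0,0,0,0,0.8],[0,0,10,0,0,0,0.8],[0,0,25,0,0,0,0.8],[0,0,40,0,0,0,0.8],[0,0,40,0,0,0,0.8]]'
python3 -c "
from h import *
snap('wrist','w4',(80,150,480,420),2); print(ray('w4',(280,210))[0])"
```

```text
t: 11.55
tcp_pos: [0.4438, -0.2099, 0.188]
tool_rot: [0.707, 0.707, -0.0, -0.0]
force: [0.4, -1.0, -0.8]
finger_gap: 0.8
gripper_force: 0.0
[ 0.44516836 -0.12452907  0.32982904]
```

View pics/w4.png

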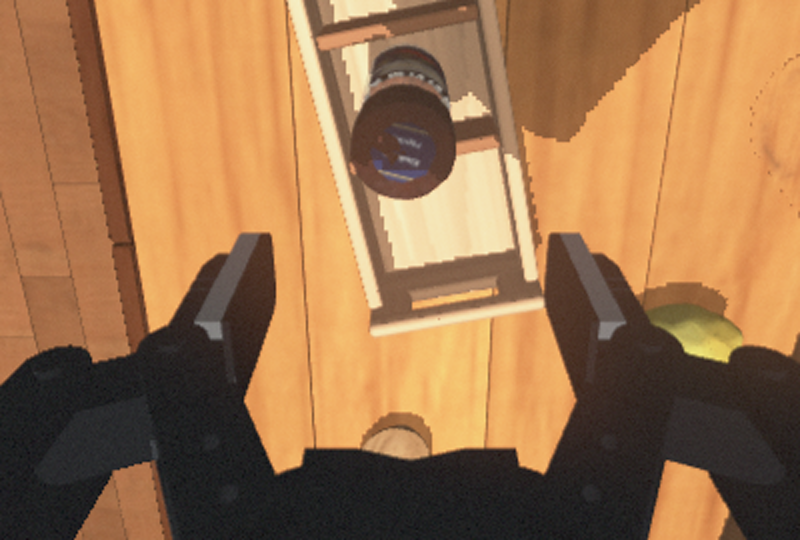

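The jar stands upright in the narrow compartment. Next is the jam jar.

```bash
python3 -m handwheel '[[0,10,40,0,0,0,1],[15,30,35,0,0,0,1],[30,40,10,0,0,0,1],[30,40,0,0,0,0,1],[30,40,0,0,0,0,1],[30,40,0,0,0,0,1],[30,40,0,0,0,0,1],[30,40,0,0,0,0,1],[20,25,0,0,0,0,1],[5,10,0,0,0,0,1]]'
python3 -m handwheel '[[0,0,0,0,0,0,1],[0,0,0,0,0,0,1],[0,0,0,0,0,0,1],[0,0,0,0,0,0,1],[0,0,0,0,0,0,1],[0,0,0,0,0,0,1],[0,0,0,0,0,0,1],[0,0,0,0,0,0,1],[0,0,0,0,0,0,1],[0,0,0,0,0,0,1]]'
python3 -c "
from h import *
snap('wrist','w5',None,1.42); print(ray('w5',(280,210))[0])"
```

```text
t: 12.85
tcp_pos: [0.6644, 0.1065, 0.2712]
tool_rot: [0.706, 0.708, 0.0, 0.0]
force: [0.5, 0.3, -0.1]
finger_gap: 1.003
gripper_force: 0.0
t: 14.1
tcp_pos: [0.664, 0.105, 0.2713]
tool_rot: [0.707, 0.707, 0.0, 0.0]
force: [-0.1, 0.4, 0.2]
finger_gap: 1.0
gripper_force: 0.0
[0.6653637  0.19036296 0.4131665 ]
```

View pics/w5.png

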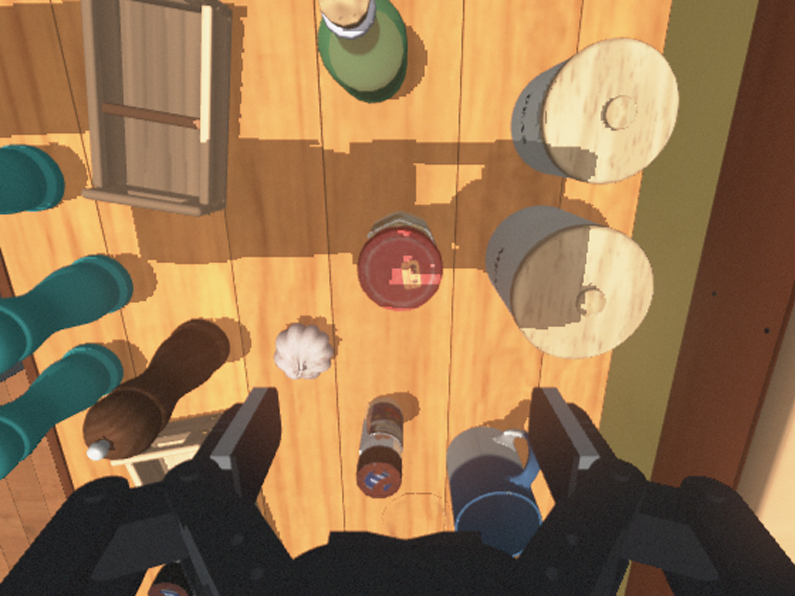

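Jam lid centre is at (400,268); cruet collar at (348,20); mill knob at (97,450).

Run:
```python
from h import *
np.set_printoptions(precision=4,suppress=True)
T=lambda p:('top0',(140+(p[0]+.5)/2.96-.5,100+(p[1]+.5)/2.96-.5))
W=lambda n,p:(n,((p[0]+.5)/1.42-.5,(p[1]+.5)/1.42-.5))
print('jam',atz(*W('w5',(400,268)),.1),tri(W('w5',(400,268)),W('w1',(554,221))),tri(W('w5',(400,268)),T((440,136))))
print('mill',atz(*W('w5',(97,450)),.17),tri(W('w5',(97,450)),W('w1',(347,349))))
print('cruet collar',atz(*W('w5',(348,24)),.165)); 
print('can edges',atz(*W('w5',(488,255)),0.0),atz(*W('w5',(512,130)),0.0))
```

```text
jam [0.6619 0.106  0.1   ] [0.6618 0.1056 0.0981] [0.6642 0.1042 0.1024]
mill [ 0.4608 -0.0003  0.17  ] [ 0.4566 -0.0047  0.1649]
cruet collar [0.6375 0.2472 0.165 ]
can edges [0.7454 0.092  0.    ] [0.7594 0.2041 0.    ]
```

```bash
python3 -m handwheel '[[-2,0,-25,0,0,0,1],[0,0,-40,0,0,0,1],[0,0,-40,0,0,0,1],[0,0,-40,0,0,0,1],[0,0,-35,0,0,0,1],[0,0,-17,0,0,0,1],[0,0,-6,0,0,0,1],[0,0,0,0,0,0,1],[0,0,0,0,0,0,0],[0,0,0,0,0,0,0]]' 50
python3 -m handwheel '[[0,0,0,0,0,0,0],[0,0,0,0,0,0,0],[0,0,0,0,0,0,0],[0,0,5,0,0,0,0],[0,0,15,0,0,0,0],[0,0,20,0,0,0,0],[0,0,30,0,0,0,0],[0,0,30,0,0,0,0],[0,0,0,0,0,0,0],[0,0,0,0,0,0,0]]'
```

```text
t: 15.4
tcp_pos: [0.6626, 0.105, 0.0703]
tool_rot: [0.707, 0.707, 0.001, 0.001]
force: [-1.9, -0.3, 5.2]
finger_gap: 0.738
gripper_force: 53.9
t: 16.65
tcp_pos: [0.6612, 0.105, 0.1679]
tool_rot: [0.707, 0.707, -0.0, -0.0]
force: [-0.1, -0.2, -5.4]
finger_gap: 0.735
gripper_force: 56.2
```

```bash
python3 -m handwheel '[[-15,10,0,0,0,0,0],[-30,20,0,0,0,0,0],[-35,28,0,0,0,0,0],[-35,28,0,0,0,0,0],[-35,28,0,0,0,0,0],[-25,22,0,0,0,0,0],[-13,13,0,0,0,0,0],[0,0,0,0,0,0,0],[0,0,-15,0,0,0,0],[0,0,-15,0,0,0,0]]'
python3 -m handwheel '[[0,0,-15,0,0,0,0],[0,0,-15,0,0,0,0],[0,0,-10,0,0,0,0],[0,0,-7,0,0,0,0],[0,0,-4,0,0,0,0],[0,0,-2,0,0,0,0],[0,0,-1,0,0,0,0],[0,0,0,0,0,0,0],[0,0,0,0,0,0,0],[0,0,0,0,0,0,0]]'
```

```text
t: 17.9
tcp_pos: [0.475, 0.2532, 0.1371]
tool_rot: [0.708, 0.706, 0.0, 0.0]
force: [-0.2, -0.6, -5.4]
finger_gap: 0.738
gripper_force: 56.3
t: 19.15
tcp_pos: [0.4741, 0.254, 0.0845]
tool_rot: [0.707, 0.707, 0.0, 0.0]
force: [0.4, -0.4, -3.4]
finger_gap: 0.737
gripper_force: 56.3
```

```bash
python3 -m handwheel '[[0,0,-1,0,0,0,0],[0,0,-1,0,0,0,0],[0,0,-1,0,0,0,0],[0,0,0,0,0,0,0],[0,0,0,0,0,0,0],[0,0,0,0,0,0,0],[0,0,0,0,0,0,0],[0,0,0,0,0,0,0],[0,0,0,0,0,0,0],[0,0,0,0,0,0,0]]'
```

```text
t: 20.4
tcp_pos: [0.474, 0.254, 0.0813]
tool_rot: [0.707, 0.707, -0.0, -0.0]
force: [0.0, 0.2, -5.2]
finger_gap: 0.736
gripper_force: 56.3
```

Still hanging about 1 mm up: one more millimetre, then release.

```bash
python3 -m handwheel '[[0,0,-1,0,0,0,0],[0,0,-0.5,0,0,0,0],[0,0,0,0,0,0,0],[0,0,0,0,0,0,0.85],[0,0,0,0,0,0,0.95],[0,0,0,0,0,0,1],[0,0,10,0,0,0,1],[0,0,30,0,0,0,1],[0,0,45,0,0,0,1],[0,0,45,0,0,0,1]]'
python3 -m handwheel '[[25,-30,50,0,0,0,1],[25,-45,30,0,0,0,1],[25,-45,0,0,0,0,1],[25,-45,0,0,0,0,1],[25,-45,0,0,0,0,1],[25,-45,0,0,0,0,1],[15,-45,0,0,0,0,1],[5,-25,0,0,0,0,1],[0,-10,0,0,0,0,1],[0,0,0,0,0,0,1]]'
```

```text
t: 21.65
tcp_pos: [0.4739, 0.2539, 0.2116]
tool_rot: [0.707, 0.707, 0.0, 0.0]
force: [0.2, 0.8, 0.1]
finger_gap: 1.002
gripper_force: 0.0
t: 22.9
tcp_pos: [0.6429, -0.0799, 0.2891]
tool_rot: [0.707, 0.707, 0.0, -0.001]
force: [0.4, 0.3, -0.6]
finger_gap: 0.999
gripper_force: 0.0
```

```bash
python3 -m handwheel '[[0,-2,-30,0,0,0,0.85],[0,0,-45,0,0,0,0.85],[0,0,-45,0,0,0,0.85],[0,0,-45,0,0,0,0.85],[0,0,-35,0,0,0,0.85],[0,0,-20,0,0,0,0.85],[0,0,-8,0,0,0,0.85],[0,0,0,0,0,0,0.85],[0,0,0,0,0,0,0],[0,0,0,0,0,0,0]]' 40
python3 -m handwheel '[[0,0,0,0,0,0,0],[0,0,0,0,0,0,0],[0,0,0,0,0,0,0],[0,0,5,0,0,0,0],[0,0,15,0,0,0,0],[0,0,25,0,0,0,0],[0,0,30,0,0,0,0],[0,0,35,0,0,0,0],[0,0,15,0,0,0,0],[0,0,0,0,0,0,0]]'
```

```text
t: 24.15
tcp_pos: [0.644, -0.0828, 0.0626]
tool_rot: [0.707, 0.707, 0.0, 0.001]
force: [-1.0, -0.4, 3.4]
finger_gap: 0.472
gripper_force: 39.2
t: 25.4
tcp_pos: [0.6443, -0.0828, 0.1874]
tool_rot: [0.707, 0.707, 0.001, 0.001]
force: [-0.2, -0.1, -1.8]
finger_gap: 0.471
gripper_force: 40.1
```

```bash
python3 -m handwheel '[[-10,15,0,0,0,0,0],[-25,35,0,0,0,0,0],[-30,42,0,0,0,0,0],[-30,42,0,0,0,0,0],[-30,42,0,0,0,0,0],[-28,42,0,0,0,0,0],[-20,30,0,0,0,0,0],[-10,14,0,0,0,0,0],[0,0,0,0,0,0,0],[0,0,-15,0,0,0,0]]'
python3 -m handwheel '[[0,0,-25,0,0,0,0],[0,0,-25,0,0,0,0],[0,0,-18,0,0,0,0],[0,0,-12,0,0,0,0],[0,0,-8,0,0,0,0],[0,0,-5,0,0,0,0],[0,0,-3,0,0,0,0],[0,0,-2,0,0,0,0],[0,0,0,0,0,0,0],[0,0,0,0,0,0,0]]'
```

```text
t: 26.65
tcp_pos: [0.4626, 0.1789, 0.1716]
tool_rot: [0.707, 0.707, 0.001, 0.001]
force: [0.8, -0.2, -1.5]
finger_gap: 0.47
gripper_force: 40.1
t: 27.9
tcp_pos: [0.4608, 0.1795, 0.0733]
tool_rot: [0.707, 0.707, 0.0, 0.0]
force: [-0.3, 0.6, -1.1]
finger_gap: 0.471
gripper_force: 40.1
```

```bash
python3 -m handwheel '[[0,0,-1,0,0,0,0],[0,0,0,0,0,0,0],[0,0,0,0,0,0,0.6],[0,0,0,0,0,0,0.75],[0,0,0,0,0,0,0.8],[0,0,10,0,0,0,0.8],[0,0,30,0,0,0,0.8],[0,0,50,0,0,0,0.8],[0,0,50,0,0,0,1],[0,0,50,0,0,0,1]]'
python3 -c "
from h import *
snap('wrist','w6',None,1.42); print(ray('w6',(280,210))[0])"
python3 -m handwheel '[[0,-10,50,0,0,0,1],[0,-25,10,0,0,0,1],[0,-30,0,0,0,0,1],[0,-35,0,0,0,0,1],[-4,-35,0,0,0,0,1],[0,-30,0,0,0,0,1],[0,-20,0,0,0,0,1],[0,0,0,0,0,0,1],[0,0,0,0,0,0,1],[0,0,0,0,0,0,1]]'
python3 -c "
from h import *
snap('wrist','w7',(80,60,480,360),2); print(ray('w7',(280,210))[0])"
```

```text
t: 29.15
tcp_pos: [0.4602, 0.1794, 0.2644]
tool_rot: [0.707, 0.707, 0.0, 0.0]
force: [0.8, 0.7, 0.3]
finger_gap: 0.999
gripper_force: 0.0
[0.46150014 0.26469592 0.40623045]
t: 30.45
tcp_pos: [0.4565, -0.0047, 0.3221]
tool_rot: [0.707, 0.707, 0.0, -0.0]
force: [0.6, 0.5, -0.5]
finger_gap: 1.004
gripper_force: 0.0
[0.45771456 0.08060459 0.46401113]
```

View pics/w6.png

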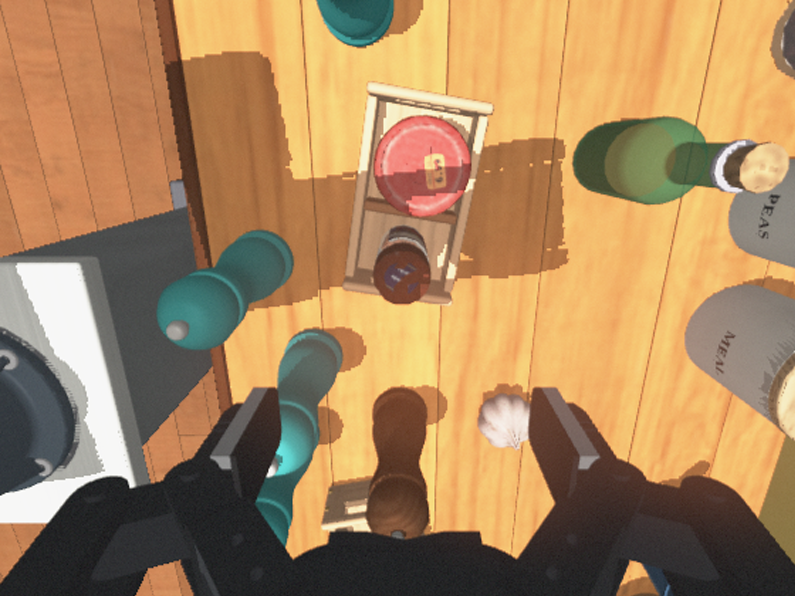

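View pics/w7.png

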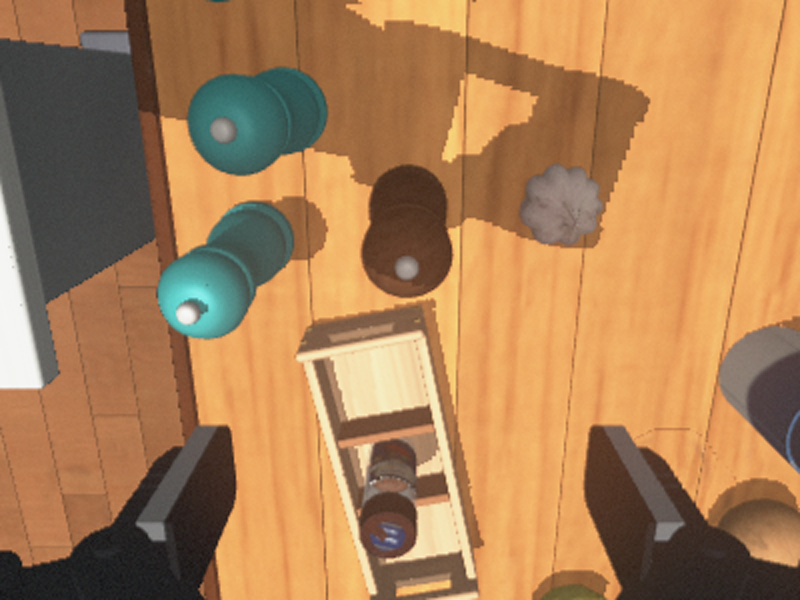

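Caddy2 is filled: jam at (422,165) in w6 and the jar at (402,270) are both upright. In w7 the mill knob is at (406,267), and w6 shows the cruet's cork at (768,166) and its base arc at (575,160).

Run:
```python
from h import *
np.set_printoptions(precision=4,suppress=True)
W=lambda n,p:(n,((p[0]+.5)/1.42-.5,(p[1]+.5)/1.42-.5))
k=('w7',(80+406.5/2-.5,60+267.5/2-.5))
print('mill',atz(*k,.17),tri(k,W('w1',(347,349))))
print('cork',atz(*W('w6',(768,166)),.183),tri(W('w6',(768,166)),W('w1',(582,31))))
print('cork w1,w5 refs',atz(*W('w1',(582,31)),.183))
print('base left edge',atz(*W('w6',(575,160)),0.008),'collar',atz(*W('w6',(733,167)),.163))
```

```text
mill [ 0.4557 -0.0033  0.17  ] [ 0.4561 -0.0055  0.1634]
cork [0.6383 0.2559 0.183 ] [0.6382 0.2554 0.1825]
cork w1,w5 refs [0.6377 0.2547 0.183 ]
base left edge [0.6088 0.2538 0.008 ] collar [0.6357 0.2546 0.163 ]
```

```bash
python3 -m handwheel '[[0,1,-30,0,0,0,1],[0,0,-45,0,0,0,1],[0,0,-45,0,0,0,1],[0,0,-40,0,0,0,1],[0,0,-25,0,0,0,1],[0,0,-12,0,0,0,1],[0,0,-5,0,0,0,1],[0,0,0,0,0,0,1],[0,0,0,0,0,0,0],[0,0,0,0,0,0,0]]' 40
python3 -m handwheel '[[0,0,0,0,0,0,0],[0,0,0,0,0,0,0],[0,0,0,0,0,0,0],[0,0,5,0,0,0,0],[0,0,15,0,0,0,0],[0,0,25,0,0,0,0],[0,0,35,0,0,0,0],[0,0,40,0,0,0,0],[0,0,20,0,0,0,0],[0,0,0,0,0,0,0]]'
```

```text
t: 31.75
tcp_pos: [0.4571, -0.0047, 0.1208]
tool_rot: [0.707, 0.707, 0.0, 0.001]
force: [-0.1, -0.2, -0.0]
finger_gap: 0.605
gripper_force: 0.0
t: 33.0
tcp_pos: [0.4573, -0.0047, 0.2615]
tool_rot: [0.707, 0.707, 0.001, 0.002]
force: [-0.4, -0.2, -1.7]
finger_gap: 0.546
gripper_force: 41.6
```

```bash
python3 -m handwheel '[[0,-15,10,0,0,0,0],[0,-30,10,0,0,0,0],[1,-40,0,0,0,0,0],[1,-45,0,0,0,0,0],[1,-45,0,0,0,0,0],[0,-45,0,0,0,0,0],[0,-35,0,0,0,0,0],[0,-20,0,0,0,0,0],[0,-6,0,0,0,0,0],[0,0,-10,0,0,0,0]]'
python3 -m handwheel '[[0,0,-25,0,0,0,0],[0,0,-35,0,0,0,0],[0,0,-30,0,0,0,0],[0,0,-20,0,0,0,0],[0,0,-10,0,0,0,0],[0,0,-5,0,0,0,0],[0,0,-3,0,0,0,0],[0,0,-1,0,0,0,0],[0,0,0,0,0,0,0],[0,0,0,0,0,0,0]]'
```

```text
t: 34.25
tcp_pos: [0.4598, -0.2854, 0.27]
tool_rot: [0.707, 0.707, 0.0, 0.0]
force: [-0.3, 0.3, -2.3]
finger_gap: 0.551
gripper_force: 41.7
t: 35.5
tcp_pos: [0.4598, -0.2858, 0.1415]
tool_rot: [0.707, 0.707, 0.0, 0.0]
force: [-1.1, 0.4, -3.2]
finger_gap: 0.553
gripper_force: 41.7
```

```bash
python3 -m handwheel '[[0,0,-4,0,0,0,0],[0,0,-3,0,0,0,0],[0,0,-1,0,0,0,0],[0,0,-1,0,0,0,0],[0,0,0,0,0,0,0],[0,0,0,0,0,0,0],[0,0,0,0,0,0,0],[0,0,0,0,0,0,0],[0,0,0,0,0,0,0],[0,0,0,0,0,0,0]]'
```

```text
t: 36.75
tcp_pos: [0.4597, -0.2856, 0.1321]
tool_rot: [0.707, 0.707, -0.0, 0.0]
force: [-0.4, 0.3, -1.3]
finger_gap: 0.549
gripper_force: 41.7
```

```bash
python3 -m handwheel '[[0,0,-1,0,0,0,0],[0,0,-1,0,0,0,0],[0,0,0,0,0,0,0],[0,0,0,0,0,0,0.65],[0,0,0,0,0,0,0.8],[0,0,0,0,0,0,1],[0,0,0,0,0,0,1],[0,0,15,0,0,0,1],[0,0,35,0,0,0,1],[0,0,50,0,0,0,1]]'
python3 -m handwheel '[[0,0,50,0,0,0,1],[5,15,40,0,0,0,1],[12,30,10,0,0,0,1],[15,40,0,0,0,0,1],[15,45,0,0,0,0,1],[15,45,0,0,0,0,1],[15,45,0,0,0,0,1],[15,45,0,0,0,0,1],[15,45,0,0,0,0,1],[15,45,0,0,0,0,1]]'
python3 - <<'E'
from h import *
print(tri(('top0',(330/1.42,103/1.42)),('scene0',(381/1.42,187/1.42))))
E
```

```text
t: 38.0
tcp_pos: [0.459, -0.285, 0.2309]
tool_rot: [0.707, 0.707, -0.0, -0.001]
force: [1.0, -0.5, -0.5]
finger_gap: 1.002
gripper_force: 0.0
t: 39.25
tcp_pos: [0.5818, 0.071, 0.3313]
tool_rot: [0.707, 0.707, 0.0, 0.001]
force: [1.8, -0.2, 0.2]
finger_gap: 0.999
gripper_force: 0.0
[0.79366756 0.35315959 0.145499  ]
```

```bash
python3 -m handwheel '[[14,45,0,0,0,0,1],[14,45,0,0,0,0,1],[14,45,0,0,0,0,1],[10,32,0,0,0,0,1],[4,17,0,0,0,0,1],[0,0,0,0,0,0,1],[0,0,-20,0,0,0,1],[0,0,-30,0,0,0,1],[0,0,-10,0,0,0,1],[0,0,0,0,0,0,1]]'
python3 -c "
from h import *
print(manip.sense()['tcp_pos']); snap('wrist','w8'); "
```

```text
t: 40.5
tcp_pos: [0.6374, 0.2523, 0.2698]
tool_rot: [0.708, 0.707, -0.001, -0.0]
force: [-0.2, -0.6, 0.4]
finger_gap: 0.998
gripper_force: 0.0
[0.63740857 0.25226279 0.26983158]
```

```bash
python3 -c "
from h import *
view('w8','w8v',None,1.42)"
```

```text
(no output)
```

View pics/w8v.png

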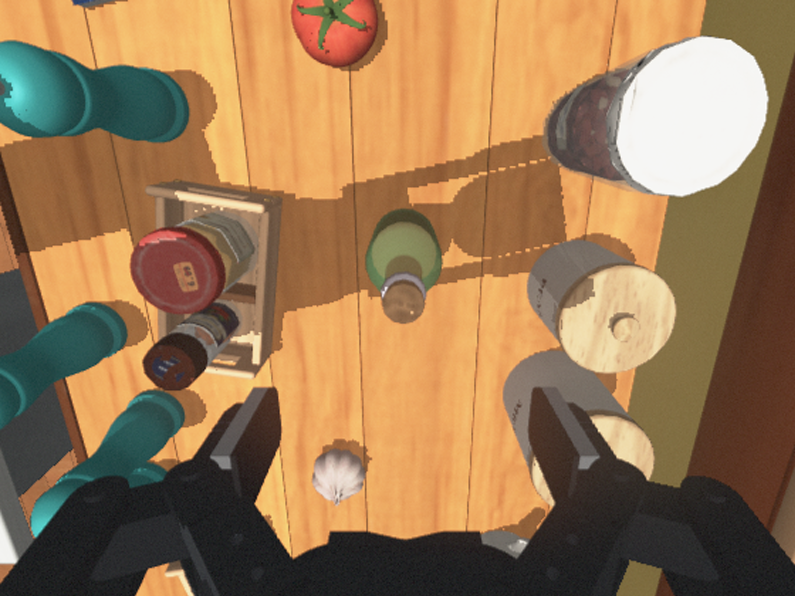

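Cruet cork at (404,301); the space around it is clear for the fingers.

```bash
python3 -c "
from h import *
w=((404.5)/1.42-.5,(302)/1.42-.5)
print(atz('w8',w,.183),tri(('w8',w),('w1',(582.5/1.42-.5,31.5/1.42-.5)),('w6',(768.5/1.42-.5,166.5/1.42-.5))))"
python3 -m handwheel '[[1,2,-20,0,0,0,1],[0,0,-35,0,0,0,1],[0,0,-35,0,0,0,1],[0,0,-25,0,0,0,1],[0,0,-17,0,0,0,1],[0,0,-10,0,0,0,1],[0,0,-5,0,0,0,1],[0,0,0,0,0,0,1],[0,0,0,0,0,0,1],[0,0,0,0,0,0,1]]' 50
```

```text
[0.63826858 0.25685185 0.183     ] [0.63852661 0.25572927 0.18154495]
t: 41.8
tcp_pos: [0.6391, 0.2555, 0.1238]
tool_rot: [0.707, 0.707, 0.001, 0.0]
force: [-0.0, -0.1, -1.2]
finger_gap: 0.997
gripper_force: 0.0
```

```bash
python3 -m handwheel '[[0,0,0,0,0,0,0],[0,0,0,0,0,0,0],[0,0,0,0,0,0,0],[0,0,0,0,0,0,0],[0,0,0,0,0,0,0],[0,0,0,0,0,0,0],[0,0,0,0,0,0,0],[0,0,5,0,0,0,0],[0,0,15,0,0,0,0],[0,0,20,0,0,0,0]]' 60
python3 -m handwheel '[[0,0,30,0,0,0,0],[0,0,30,0,0,0,0],[0,0,20,0,0,0,0],[0,0,0,0,0,0,0],[-10,-15,0,0,0,0,0],[-18,-30,0,0,0,0,0],[-22,-40,0,0,0,0,0],[-22,-42,0,0,0,0,0],[-22,-42,0,0,0,0,0],[-22,-42,0,0,0,0,0]]'
```

```text
t: 43.05
tcp_pos: [0.6388, 0.2552, 0.1629]
tool_rot: [0.707, 0.707, -0.0, -0.0]
force: [1.0, 0.6, -5.4]
finger_gap: 0.276
gripper_force: 59.2
t: 44.3
tcp_pos: [0.5214, 0.0431, 0.2422]
tool_rot: [0.707, 0.707, -0.0, -0.0]
force: [0.2, -0.0, -4.7]
finger_gap: 0.276
gripper_force: 59.4
```

```bash
python3 -m handwheel '[[-20,-40,0,0,0,0,0],[-20,-40,0,0,0,0,0],[-20,-40,0,0,0,0,0],[-18,-33,0,0,0,0,0],[-10,-19,0,0,0,0,0],[-3,-8,0,0,0,0,0],[0,0,0,0,0,0,0],[0,0,-15,0,0,0,0],[0,0,-15,0,0,0,0],[0,0,0,0,0,0,0]]'
python3 -m handwheel '[[0,0,-20,0,0,0,0],[0,0,-20,0,0,0,0],[0,0,-15,0,0,0,0],[0,0,-10,0,0,0,0],[0,0,-6,0,0,0,0],[0,0,-4,0,0,0,0],[0,0,-2,0,0,0,0],[0,0,0,0,0,0,0],[0,0,0,0,0,0,0],[0,0,0,0,0,0,0]]'
```

```text
t: 45.55
tcp_pos: [0.4312, -0.1342, 0.2121]
tool_rot: [0.707, 0.707, -0.0, -0.002]
force: [-0.6, 0.1, -4.1]
finger_gap: 0.275
gripper_force: 59.6
t: 46.8
tcp_pos: [0.4318, -0.1357, 0.1363]
tool_rot: [0.707, 0.707, 0.0, 0.0]
force: [-0.3, 0.7, -4.6]
finger_gap: 0.273
gripper_force: 59.5
```

```bash
python3 -m handwheel '[[0,0,-1,0,0,0,0],[0,0,-1,0,0,0,0],[0,0,-1,0,0,0,0],[0,0,-1,0,0,0,0],[0,0,0,0,0,0,0],[0,0,0,0,0,0,0],[0,0,0,0,0,0,0],[0,0,0,0,0,0,0],[0,0,0,0,0,0,0],[0,0,0,0,0,0,0]]'
```

```text
t: 48.05
tcp_pos: [0.4316, -0.1357, 0.133]
tool_rot: [0.707, 0.707, -0.0, 0.0]
force: [-2.0, 0.2, 6.0]
finger_gap: 0.276
gripper_force: 60.8
```

```bash
python3 -m handwheel '[[0,0,0,0,0,0,0.4],[0,0,0,0,0,0,0.6],[0,0,0,0,0,0,0.8],[0,0,0,0,0,0,0.9],[0,0,0,0,0,0,0.9],[0,0,15,0,0,0,1],[0,0,30,0,0,0,1],[0,0,50,0,0,0,1],[0,0,50,0,0,0,1],[0,0,50,0,0,0,1]]'
python3 -m handwheel '[[10,-20,30,0,0,0,1],[10,-30,30,0,0,0,1],[10,-30,0,0,0,0,1],[0,-30,0,0,0,0,1],[0,-30,0,0,0,0,1],[0,0,0,0,0,0,1],[0,0,0,0,0,0,1],[0,0,0,0,0,0,1],[0,0,0,0,0,0,1],[0,0,0,0,0,0,1]]'
python3 - <<'E'
from h import *
snap('wrist','w9'); snap('scene','s9'); snap('top','t9')
np.set_printoptions(precision=1,suppress=True)
a=cv2.imread('pics/w9_full.png')[0:300,140:420]; 
b=cv2.imread('pics/s9_full.png')[125:265,170:390]; c=cv2.imread('pics/t9_full.png')[100:300,140:410]
r=cv2.vconcat([cv2.resize(b,(400,254),interpolation=2),cv2.resize(c,(400,296),interpolation=2)])
cv2.imwrite('pics/fin.png',cv2.hconcat([cv2.resize(a,(400,428),interpolation=2) if 0 else cv2.copyMakeBorder(cv2.resize(a,(400,428),interpolation=2),0,122,0,0,0),r]))
s=manip.sense();print(s['t'],s['finger_gap'],s['gripper_force'],s['tcp_pos'])
E
```

```text
t: 49.3
tcp_pos: [0.4313, -0.1353, 0.3286]
tool_rot: [0.707, 0.707, -0.0, -0.0]
force: [1.9, 0.0, -0.6]
finger_gap: 0.998
gripper_force: 0.0
t: 50.55
tcp_pos: [0.4617, -0.2751, 0.3873]
tool_rot: [0.707, 0.707, 0.0, 0.0]
force: [0.8, -0.7, 0.5]
finger_gap: 1.002
gripper_force: 0.0
50.7 0.9979325804985113 0.0 [ 0.5 -0.3  0.4]
```

View pics/fin.png

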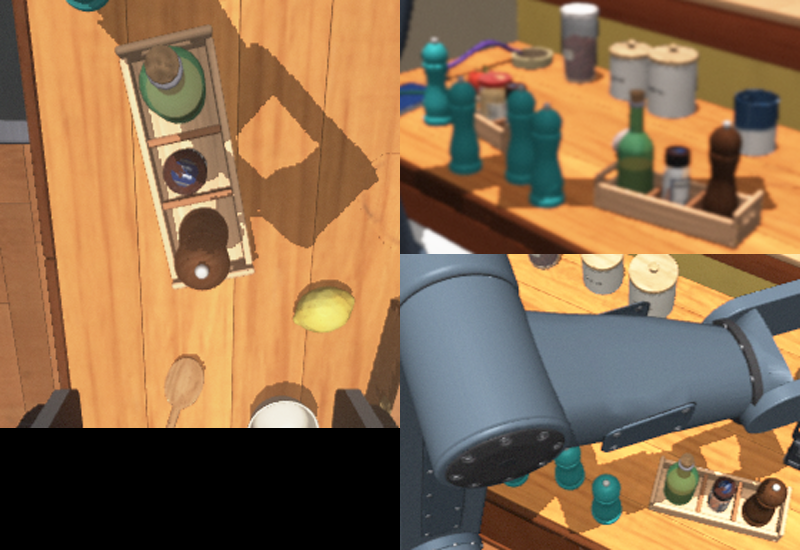

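The final view shows cruet, jar and mill upright in their compartments of caddy3 (at (175,85), (185,170) and (202,260)). Caddy2 was already seen filled and the robot is clear, so I'm handing in.

```bash
python3 -c "
from station import manip
print(manip.sign_off())"
```

```text
the job is handed in; nothing more can be done
None
```

I packed both caddies and handed the job in at about 51 s; the sign-off returned no verdict. The last pictures show the cruet, spice jar and wooden pepper mill upright in caddy3 and, earlier, the jam jar and other spice jar upright in caddy2.

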